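Restack the bench plate filter

TASK

Carry on restacking the small steel plate filter on the lab bench: slide the thick frame onto the splined core with its spout over the left-hand trough (the side where no spout is yet), then the thin plate on top of it with its spout over the right-hand trough, above that of the plate already there. The core may stand turned either way by up to some 23 degrees, so feel the teeth of each one into the splines without forcing it down, slide it fully home, flat on the one below, let go, and leave the other things on the bench alone.

Things in the scene. Friction and masses are not known exactly. Their poses are not given: they have to be found in the camera images.
- filter: Plate filter, fixed to the bench: steel base 130 (x) x 190 (y) mm, 16 mm high, round seat at 20 mm, an upright splined core in the middle, a trough to the left (+y) and right (-y). Origin: on the core's axis at bench level; z up, y to the left seen from the robot (filter yawed up to 0.35 rad).
- filter_nose (a point): Top of the core, 83 mm above the bench, axes as the filter's: a plain round nose 24 mm in diameter, 11 mm high, its last 4 mm tapering to 19 mm. It stands on the flat ends of the splines (72 mm above the bench).
- filter_seat (a point): On the axis, 32 mm above the bench, axes as the filter's: top of the plate already on the core (12 mm thick, nozzle to the right, fixed). Six parallel-sided splines, 7 mm wide, 34 mm over tips, 26 mm over roots, run up from here to 72 mm. They do not turn; they point along the filter's x axis and each 60 deg on, but the core stands up to 0.40 rad off that, either way (not measured).
- filter_left (a point): Middle of the left-hand trough, at its rim, 25 mm above the bench, 57 mm from the axis. Trough of aluminium, 70 (x) x 42 (y) mm, for the frame's spout.
- filter_right (a point): The same for the right-hand trough, for the nozzles of the plates.
- frame: Thick frame, loose: steel ring 60 mm across, 18 mm thick, 0.15 to 0.27 kg, two upright flats 52 mm apart at +x and -x (30 mm long), a broad open spout along +y. Bore 36.4 mm with six inward teeth 6.6 mm wide (28.8 mm between tips), at 30 deg from x and each 60 deg on: it passes the splines if its x axis is in line with the core's within some 4 deg. Origin: centre of underside, z up.
- plate: Thin plate, loose: as the frame (60 mm across, flats 52 mm apart at +x and -x, same bore and teeth) but 12 mm thick, 0.12 to 0.22 kg, finely ribbed, with a round nozzle 8.4 mm thick along +y. Origin: centre of its underside, z up. Seated on the frame its underside is 50 mm above the bench.
- frame_spout (a point): End of the frame's spout, 50 mm from its axis along its +y.
- plate_spout (a point): End of the plate's nozzle, 50 mm from its axis along its +y.
- endplate: Bystander: plain steel end plate, disc 72 mm across, 8 mm thick, with a smooth 28 mm hole, lying on the bench. Origin: centre of its underside.
- wingnut: Bystander: steel wing nut, 70 mm across its wings, 26 mm high, standing on the bench. Origin: centre of its underside.
- gasket: Bystander: grey silicone ring, 56 mm across, 4 mm thick, no teeth. Origin: centre of its underside.
- forceps: Bystander: steel forceps, 124 mm long, lying on the bench. Origin: their middle.
- beaker: Bystander: glass beaker, 70 mm across, 85 mm high. Origin: centre of its underside.
- flask: Bystander: conical glass flask, 104 mm across, 135 mm high. Origin: centre of its underside.
- reagent: Bystander: amber bottle, 68 mm across, 150 mm high. Origin: centre of its underside.
Mind the look-alikes: they are no part of the job. What is shaped like the plate but green or purple is not meant. Leave any red look-alike of the frame alone.

How it is judged:
By the outcome, as a careful person would: the job done as asked, in the order asked, and still so for the second after the job is handed in, with the robot touching nothing.
It also fails if it takes over 72 s, if anything falls off the work surface, if the arm or the gripper's body presses on something with over 40 N, if the wrist force passes 120 N, or if a joint passes its speed limit or range.

ROBOT

A 6-joint arm with a two-finger parallel gripper is mounted at the origin on the work surface. World frame = base frame: x ahead of the robot, y to its left, z up, the work surface at z = 0. Lengths are in mm, angles in degrees, forces in N, time in s.
With the tool pointing down it reaches from about 350 to 850 mm from the base axis. Payload 8.1 kg.
Tool frame: the origin (TCP) lies between the finger pads; the fingertips stand ahead of it and the grasp point (between the pads) lies 2 mm behind it (nose_length is the z of the fingertips in the tool frame, in mm); z points along the fingers, y is the direction in which the jaws open and shut (so a half turn about z gives the same grasp; the last joint's range is limited). The gripper opens to 85 mm and grips with 20 to 120 N. Pads are 22 mm wide; open, the fingers measure 114 mm over their backs; the gripper's body (76 mm by 85 mm) begins 54 mm behind the grasp point. The pads swing forward as they close: fully open they stand 13 mm farther back than shut.
Start: joints at [-71.413, 7.471, 85.268, -0, 87.261, -4.893], TCP at [239.075, -550.317, 248.292] pointing down, gripper open.
Joint ranges: [-169.43, 169.43], [-51.17, 129.36], [1.28, 143.12], [-76.62, 256.62], [0, 156.53], [-152.29, 152.29]. Speed limits (degrees/s): [136.94, 136.94, 159.86, 180, 180, 180].

INTERFACE

Orientations are given as [roll, pitch, yaw] about the fixed x, y, z axes, in that order (R = Rz(yaw) Ry(pitch) Rx(roll)).
In Python, from bench import * gives the robot as it stands.
- The arm moves only by the tool jog_arm, never from a script. Its argument "plan" is a list of rows, each a list of 3 entries, a list of its own where there are three numbers: the turn, a rotation vector about the tool's x, y, z in degrees, then the shift along the tool's x, y, z in m, then the gripper's target within -1 to 1 (fully open at 1, half-way at 0, shut at -1). A call has 1 to 12 rows; each row is the pose to reach, as a shift and turn from the pose commanded when the call began, along the tool's axes at that moment; what a row does not reach only later rows make up. A row lasts 1/8 s, in which the tool goes at most 62.5 mm and 10.7 degrees, less where a joint would pass 70% of its speed; a pose out of reach is approached as far as the arm can. A call with a gripper value outside its range is refused whole. The fingers move at their own pace and stop on an object; "force" is the grip in N (left out, the last holds). Time passes only in rows, so rows that repeat a pose let the fingers close. It gives the time, the measured TCP pose, the force and the opening at its end, in the units of the state.
- sense(): the state, without advancing time (a new reading comes with each control period).
- snapshot(name): name is "side" or "top" or "wrist"; returns (picture, depth): 420x560x3 uint8, blue, green, red; 420x560 float32, mm along the optical axis (not along the pixel's ray), 0 where there is no reading.
- camera_info(name): a dict with "fov_y" (degrees; the focal length in pixels is half the picture's height over the tangent of half this angle, whatever the lens; pixels are square), "cx", "cy" (the principal point, pixels), "dist_coeffs" ([k1, k2, p1, p2, k3] as OpenCV has them; the pictures are not rectified), "origin" and "orientation" of the camera in the world. Camera axes: x right, y down, z forward; pixel columns grow to the right and rows downward; lengths in mm; the calibration is good to about 2 mm. A picture is of the moment at which its call begins: read the wrist's pose just before it. camera_info takes no time and is no camera call; for the wrist camera it gives the pose at the moment of the call.
- hand_in(): hands the job in, once; it reports no verdict.
The state is a dict: "time": time; "joint_pos": joint angles; "qd": joint speeds; "joint_efforts": joint torques, N m; "tool_pos": TCP position; "tcp_rot": TCP orientation; "ft_force": force on the tool from outside, world axes, zero at the start; "wrist_torque": the same for the moment, N m; "finger_gap": finger opening in mm.
Only numpy, scipy, OpenCV 4.12 (cv2) and the standard library are available. Lean on these libraries where they do the work, as an engineer would, in place of code of your own. Each camera call takes 0.05 s, during which the arm holds its last target.

## Working session

There is one attempt and no reset: what is moved stays moved. The work goes in short steps, Python scripts to look and compute and a tool call to move; the robot and the scene stay as the last step left them, time stands still between calls to the robot, and variables do not carry over. Pictures are saved under pics/ and viewed, and the job is handed in when it is done.

Besides the shell and the picture viewer there is one more tool, called in YAML: its name, and indented under it one key for each argument. jog_arm: Moves the arm, as the interface text tells. Its arguments: {"type":"object","properties":{"plan":{"type":"array","items":{"type":"array"}},"force":{"type":"number"}},"required":["plan"]}

```bash
ls; mkdir -p pics; python3 - <<'E'
from bench import *
import cv2, numpy as np
print(sense())
for n in ["top","side","wrist"]:
    print(n,camera_info(n))
    p,d=snapshot(n); np.save(f"pics/{n}0_d.npy",d); cv2.imwrite(f"pics/{n}0.png",p)
E
```

```text
pics
{'time': 0.0, 'joint_pos': array([-7.14125584e+01,  7.51613608e+00,  8.53291316e+01,  1.13532677e-03,
        8.72601341e+01, -4.89004697e+00]), 'qd': array([-0.02729933,  0.00233099,  0.06209232,  0.07952871, -0.02573069,
        0.08174442]), 'joint_efforts': array([-1.25815619e-03, -5.69404078e+01, -5.00547159e+01, -4.12240715e-04,
        1.50826498e-02,  2.62011383e-05]), 'tool_pos': array([ 238.9263114 , -549.8220057 ,  247.23508571]), 'tcp_rot': array([-1.79895078e+02, -1.01146518e-02,  2.34774240e+01]), 'ft_force': array([ 1.26429055,  0.29755328, -1.01962652]), 'wrist_torque': array([-0.04223162, -0.01538545, -0.01980155]), 'finger_gap': 85.24782889091087}
top {'fov_y': 52.356901909267435, 'cx': 271.8674851377641, 'cy': 207.28727081566063, 'dist_coeffs': array([-0.01525118,  0.        ,  0.        ,  0.        ,  0.        ]), 'origin': array([ 399.14605072,  -44.19638096, 1169.92483703]), 'orientation': array([-171.97018382,    1.52256659,  -90.55912197])}
side {'fov_y': 46.94688009275296, 'cx': 276.2387815738204, 'cy': 211.993773700779, 'dist_coeffs': array([-0.03369744,  0.        ,  0.        ,  0.        ,  0.        ]), 'origin': array([ -38.22856715,  659.21459963, 1123.58995276]), 'orientation': array([-138.25202673,   -0.88603456, -137.2997019 ])}
wrist {'fov_y': 65.85299332690798, 'cx': 273.7956795261234, 'cy': 208.98642308834704, 'dist_coeffs': array([-0.03674629,  0.        ,  0.        ,  0.        ,  0.        ]), 'origin': array([ 312.7416648 , -518.64264312,  372.47232314]), 'orientation': array([ 1.61913496e+02,  1.05939536e-01, -6.65477491e+01])}
```

View pics/top0.png

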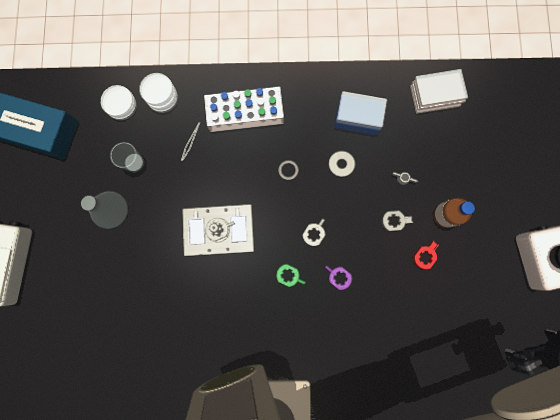

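View pics/side0.png

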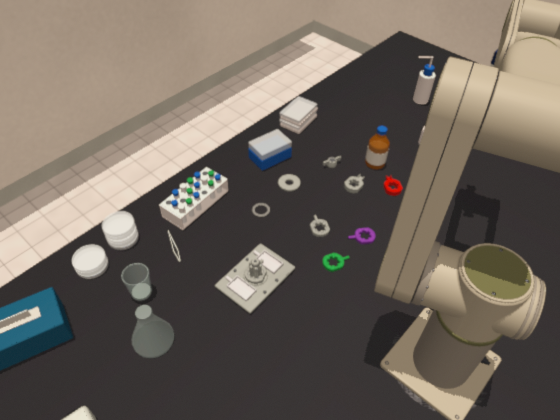

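View pics/wrist0.png

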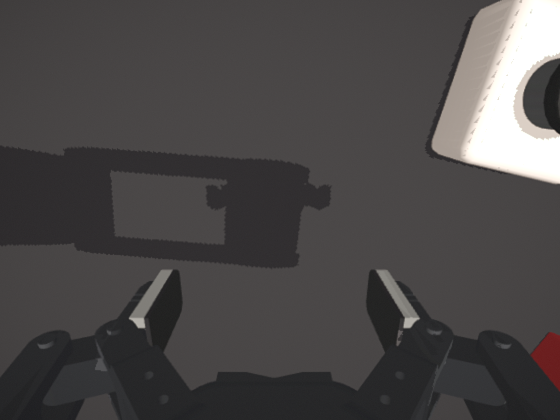

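```bash
cat > h.py <<'E'
from bench import *
import cv2, numpy as np
from scipy.spatial.transform import Rotation as Ro
np.set_printoptions(precision=2,suppress=True)
def K(ci,h=420):
    f=h/2/np.tan(np.radians(ci["fov_y"])/2); return np.array([[f,0,ci["cx"]],[0,f,ci["cy"]],[0,0,1]])
def pose(ci): return np.array(ci["origin"]),Ro.from_euler('xyz',ci["orientation"],degrees=True).as_matrix()
def ray(ci,uv):
    uv=np.atleast_2d(np.array(uv,float)); n=cv2.undistortPoints(uv[:,None,:],K(ci),ci["dist_coeffs"])[:,0]
    o,R=pose(ci); return o,np.c_[n,np.ones(len(n))]@R.T
def toplane(ci,uv,z):
    o,d=ray(ci,uv); return o+d*((z-o[2])/d[:,2])[:,None]
def proj(ci,P):
    o,R=pose(ci); P=np.atleast_2d(P)
    q=(P-o)@R; return cv2.projectPoints(q,np.zeros(3),np.zeros(3),K(ci),ci["dist_coeffs"])[0][:,0]
def todepth(ci,uv,d):
    uv=np.atleast_2d(np.array(uv,float)); n=cv2.undistortPoints(uv[:,None,:],K(ci),ci["dist_coeffs"])[:,0]
    o,R=pose(ci); return o+(np.c_[n,np.ones(len(n))]*np.array(d)[:,None])@R.T
E
python3 - <<'E'
from h import *
ci=camera_info("top"); p=cv2.imread("pics/top0.png")
for n,uv,z in [("frame",(394,220),18),("plate",(314,233),12),("green",(288,276),12),("purple",(340,278),12),("red",(427,257),18),("core",(218,230),50),("gasket",(288,170),4),("endp",(341,163),8),("wing",(404,178),15)]:
    print(n,toplane(ci,[uv],z))
c=p[180:310,170:460]; cv2.imwrite("pics/crop0.png",cv2.resize(c,None,fx=2.7,fy=2.7,interpolation=cv2.INTER_CUBIC))
E
```

```text
frame [[ 522.94 -344.14   18.  ]]
plate [[ 490.97 -128.49   12.  ]]
green [[376.57 -56.39  12.  ]]
purple [[ 369.95 -194.91   12.  ]]
red [[ 422.86 -426.71   18.  ]]
core [[498.88 126.78  50.  ]]
gasket [[668.4  -60.85   4.  ]]
endp [[ 685.06 -208.23    8.  ]]
wing [[ 638.55 -377.93   15.  ]]
```

View pics/crop0.png

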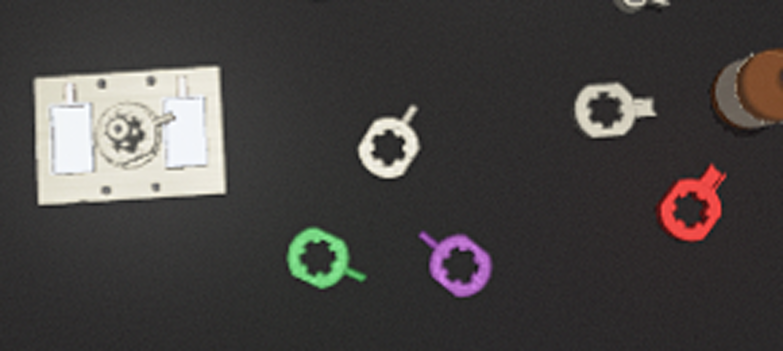

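```bash
python3 - <<'E'
from h import *
ci=camera_info("wrist"); s=sense(); o,R=pose(ci)
T=Ro.from_euler('xyz',s["tcp_rot"],degrees=True).as_matrix(); t=s["tool_pos"]
print("cam in tool",T.T@(o-t)); print(T.T@R)
for x in (-60,-30,0,30,60,90,120,150,200): print(x,proj(ci,t+T@np.array([x,0,247]))[0],proj(ci,t+T@np.array([x,0,0]))[0])
import bench; print([a for a in dir(bench) if not a.startswith('__')])
# top cam angles
ci=camera_info("top"); p=cv2.imread("pics/top0.png")
a=toplane(ci,[(170+604/2.7,180+110/2.7),(170+645/2.7,180+107/2.7)],18)
print(a,np.degrees(np.arctan2(*(a[1]-a[0])[[1,0]])))
a=toplane(ci,[(170+388/2.7,180+148/2.7),(170+413/2.7,180+108/2.7)],12)
print(a,np.degrees(np.arctan2(*(a[1]-a[0])[[1,0]])))
E
```

```text
cam in tool [  80.16    0.57 -125.12]
[[-0.   -0.95 -0.31]
 [ 1.   -0.   -0.  ]
 [ 0.   -0.31  0.95]]
-60 [273.44 223.4 ] [272.85 395.02]
-30 [273.41 199.91] [272.76 347.49]
0 [273.39 175.28] [272.65 292.97]
30 [273.37 149.45] [272.53 230.26]
60 [273.35 122.37] [272.4  158.03]
90 [273.32  94.  ] [272.26  74.94]
120 [273.3  64.3] [272.1  -20.05]
150 [273.27  33.24] [ 271.94 -126.86]
200 [273.23 -21.59] [ 271.7 -319.4]
['PlanningError', 'camera_info', 'hand_in', 'nose_length', 'sense', 'snapshot']
[[ 520.95 -343.25   18.  ]
 [ 523.43 -384.12   18.  ]] -86.52626964951568
[[ 486.06 -127.57   12.  ]
 [ 526.06 -153.64   12.  ]] -33.08298443011005
```

jog_arm:
  plan:
    - [[0, 0, 110], [0.341, -0.077, 0.048], 1]
    - [[0, 0, 110], [0.341, -0.077, 0.048], 1]
    - [[0, 0, 110], [0.341, -0.077, 0.048], 1]
    - [[0, 0, 110], [0.341, -0.077, 0.048], 1]
    - [[0, 0, 110], [0.341, -0.077, 0.048], 1]
    - [[0, 0, 110], [0.341, -0.077, 0.048], 1]
    - [[0, 0, 110], [0.341, -0.077, 0.048], 1]
    - [[0, 0, 110], [0.341, -0.077, 0.048], 1]
    - [[0, 0, 110], [0.341, -0.077, 0.048], 1]
    - [[0, 0, 110], [0.341, -0.077, 0.048], 1]
    - [[0, 0, 110], [0.341, -0.077, 0.048], 1]
    - [[0, 0, 110], [0.341, -0.077, 0.048], 1]

```text
time: 1.65
tool_pos: [521.0, -343.7, 199.9]
tcp_rot: [180.0, 0.0, -86.5]
ft_force: [0.4, 0.7, 0.5]
finger_gap: 85.3
```

```bash
python3 - <<'E'
from h import *
import pickle
s=sense(); ci=camera_info("wrist"); p,d=snapshot("wrist"); cv2.imwrite("pics/w1.png",p); pickle.dump((s,ci,d),open("pics/w1.pkl","wb"))
print(s, nose_length if not callable(nose_length) else nose_length())
E
```

```text
{'time': 1.65, 'joint_pos': array([-38.12,  12.68,  84.53,  -0.  ,  82.84, 138.36]), 'qd': array([-0.09, -0.03,  0.07,  0.09, -0.02, -3.31]), 'joint_efforts': array([  0.01, -60.9 , -49.35,   0.  ,   0.  ,   1.17]), 'tool_pos': array([ 520.98, -343.67,  199.86]), 'tcp_rot': array([179.97,   0.03, -86.48]), 'ft_force': array([0.4 , 0.71, 0.49]), 'wrist_torque': array([-0.01,  0.02, -0.01]), 'finger_gap': 85.3216189975058} 17.0
```

View pics/w1.png

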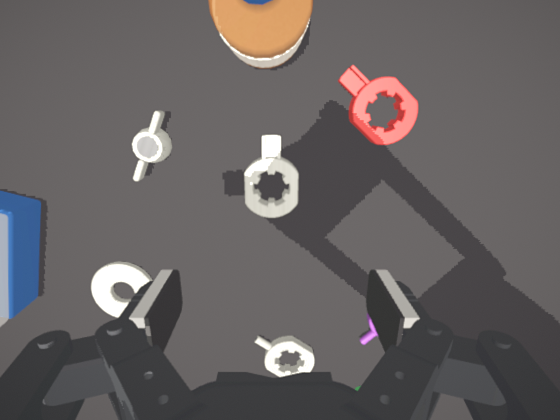

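```bash
cat >> h.py <<'E'
def cloud(ci,d):
    v,u=np.mgrid[0:420,0:560]; uv=np.c_[u.ravel(),v.ravel()].astype(float)
    return todepth(ci,uv,d.ravel()).reshape(420,560,3)
E
python3 - <<'E'
from h import *
import pickle
s,ci,d=pickle.load(open("pics/w1.pkl","rb")); p=cv2.imread("pics/w1.png")
C=cloud(ci,d); 
print("bench z",C[240,200],C[187,250],C[187,292])
z=C[...,2]; g=p.max(2).astype(int)
m=((g>110)).astype(np.uint8); m[:, :240]=0; m[:,305:]=0; m[:125]=0; m[225:]=0
print(m.sum()); cv2.imwrite("pics/m1.png",np.hstack([m[110:240,220:330]*255,p[110:240,220:330,1]]).repeat(3,0).repeat(3,1))
cs,_=cv2.findContours(m,cv2.RETR_EXTERNAL,cv2.CHAIN_APPROX_NONE); c=max(cs,key=cv2.contourArea)[:,0]
print(z[m>0].min(),np.percentile(z[m>0],[10,50,90]),z[m>0].max())
P=toplane(ci,c,18)[:,:2]
# bore
cs,h=cv2.findContours(m,cv2.RETR_CCOMP,cv2.CHAIN_APPROX_NONE)
for i,k in enumerate(cs):
    if h[0][i][3]>=0 and len(k)>40:
        B=toplane(ci,k[:,0],18)[:,:2]; (bx,by),r=cv2.minEnclosingCircle(B.astype(np.float32)); print("bore",bx,by,r)
np.save("pics/P1.npy",P); print(P.min(0),P.max(0))
E
```

```text
bench z [ 598.31 -276.61   -0.59] [ 544.86 -344.32   17.89] [ 503.88 -346.48   16.58]
2797
-2.7518132924748784 [ 0.31 16.93 18.22] 324.9601055602942
bore 524.458984375 -346.840087890625 17.561044692993164
[ 497.03 -396.62] [ 551.21 -314.06]
```

View pics/m1.png

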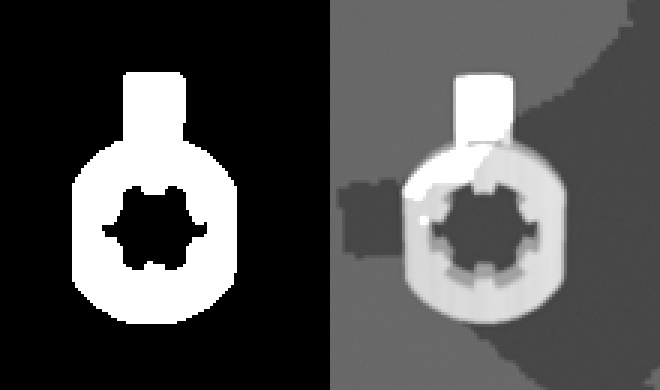

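```bash
cat >> h.py <<'E'
def flats(P,c0,yaw):
    """P contour xy at top plane; c0 approx centre; yaw tool yaw deg. returns line angle & centre"""
    a=np.radians(yaw); ex=np.array([np.cos(a),np.sin(a)]); ey=np.array([np.sin(a),-np.cos(a)])
    q=np.c_[(P-c0)@ex,(P-c0)@ey]
    out=[]
    for sgn in (1,-1):
        m=(np.abs(q[:,0])<11)&(sgn*q[:,1]>15); vx,vy,x0,y0=cv2.fitLine(q[m].astype(np.float32),cv2.DIST_HUBER,0,.01,.01).ravel()
        out.append((np.degrees(np.arctan(vy/vx)),y0-vy/vx*x0))
    return out,q
E
python3 - <<'E'
from h import *
P=np.load("pics/P1.npy")
o,q=flats(P,np.array([524.4,-346.8]),-86.5); print(o)
# back edge & spout
b=q[q[:,0]<-15]; (x,y),r=cv2.minEnclosingCircle(b.astype(np.float32))
print("rear",q[:,0].min(),"front",q[:,0].max(), "spout mid y",np.median(q[q[:,0]>35][:,1]), q[q[:,0]>44][:,1].min(),q[q[:,0]>44][:,1].max())
b=q[(q[:,0]<-15)&(abs(q[:,1])<24)]
A=np.c_[2*b,np.ones(len(b))]; s=np.linalg.lstsq(A,(b**2).sum(1),rcond=None)[0]; print("circ",s[:2],np.sqrt(s[2]+s[0]**2+s[1]**2))
E
```

```text
[(np.float32(-1.3066391), np.float32(26.209068)), (np.float32(1.6206429), np.float32(-26.380505))]
rear -32.23697074083608 front 49.45738840714933 spout mid y -0.4144632773580442 -9.2819652143123 9.356078795707885
circ [-2.16 -0.77] 30.535146747471824
```

```bash
python3 - <<'E'
from h import *
import pickle
s,ci,d=pickle.load(open("pics/w1.pkl","rb"))
C=cloud(ci,d); T=Ro.from_euler('xyz',s["tcp_rot"],degrees=True).as_matrix()
Q=(C-s["tool_pos"])@T
for uv in [(160,275),(172,280),(178,272),(175,300),(140,320),(150,310),(380,275),(390,290),(405,310),(375,290)]: print(uv,Q[uv[1],uv[0]])
E
```

```text
(160, 275) [ 11.45 -48.63  -4.56]
(172, 280) [  9.48 -43.52  -5.25]
(178, 272) [  8.87 -43.26   2.69]
(175, 300) [ -0.28 -43.2   -5.34]
(140, 320) [ 10.58 -46.   -33.43]
(150, 310) [ 11.3  -44.15 -28.77]
(380, 275) [11.83 43.95 -5.23]
(390, 290) [ 11.37  44.57 -16.03]
(405, 310) [ 11.64  45.36 -29.3 ]
(375, 290) [ 5.21 42.22 -6.19]
```

jog_arm:
  plan:
    - [[0, 0, 0], [0.002, -0.003, 0.06], 1]
    - [[0, 0, 0], [0.002, -0.003, 0.12], 1]
    - [[0, 0, 0], [0.002, -0.003, 0.165], 1]
    - [[0, 0, 0], [0.002, -0.003, 0.183], 1]
    - [[0, 0, 0], [0.002, -0.003, 0.183], 1]
    - [[0, 0, 0], [0.002, -0.003, 0.183], -1]
    - [[0, 0, 0], [0.002, -0.003, 0.183], -1]
    - [[0, 0, 0], [0.002, -0.003, 0.183], -1]
    - [[0, 0, 0], [0.002, -0.003, 0.183], -1]
    - [[0, 0, 0], [0.002, -0.003, 0.183], -1]
    - [[0, 0, 0], [0.002, -0.003, 0.183], -1]
  force: 45

```text
time: 3.08
tool_pos: [526.0, -347.0, 20.3]
tcp_rot: [-179.8, -0.2, -86.5]
ft_force: [-0.9, 0.4, 7.4]
finger_gap: 51.0
```

jog_arm:
  plan:
    - [[0, 0, 0], [0, 0, -0.05], -1]
    - [[0, 0, 0], [0, 0, -0.1], -1]
    - [[0, 0, 0], [0, 0, -0.15], -1]
    - [[0, 0, -90], [-0.405, 0.002, -0.19], -1]
    - [[0, 0, -90], [-0.405, 0.002, -0.19], -1]
    - [[0, 0, -90], [-0.405, 0.002, -0.19], -1]
    - [[0, 0, -90], [-0.405, 0.002, -0.19], -1]
    - [[0, 0, -90], [-0.405, 0.002, -0.19], -1]
    - [[0, 0, -90], [-0.405, 0.002, -0.19], -1]
    - [[0, 0, -90], [-0.405, 0.002, -0.19], -1]
    - [[0, 0, -90], [-0.405, 0.002, -0.19], -1]
    - [[0, 0, -90], [-0.405, 0.002, -0.19], -1]

```text
time: 4.58
tool_pos: [497.7, 59.3, 208.2]
tcp_rot: [180.0, -0.1, 3.8]
ft_force: [0.7, -0.6, -2.2]
finger_gap: 50.6
```

jog_arm:
  plan:
    - [[0, 0, -88], [0, 0, 0], -1]
    - [[0, 0, -88], [0, 0, 0], -1]
    - [[0, 0, -88], [0, 0, 0], -1]
    - [[0, 0, -88], [0, 0, 0], -1]
    - [[0, 0, -88], [0, 0, 0], -1]
    - [[0, 0, -88], [0, 0, 0], -1]
    - [[0, 0, -88], [0, 0, 0], -1]
    - [[0, 0, -88], [0, 0, 0], -1]
    - [[0, 0, -88], [0, 0, 0], -1]
    - [[0, 0, -88], [0, 0, 0], -1]
    - [[0, 0, -88], [0, 0, 0], -1]

```text
time: 5.95
tool_pos: [497.7, 58.5, 207.5]
tcp_rot: [180.0, -0.0, 91.3]
ft_force: [0.0, -0.3, -1.7]
finger_gap: 50.6
```

```bash
cat >> h.py <<'E'
import pickle
def snap(tag,cam="wrist"):
    s=sense(); ci=camera_info(cam); p,d=snapshot(cam); cv2.imwrite(f"pics/{tag}.png",p); pickle.dump((s,ci,d),open(f"pics/{tag}.pkl","wb"))
    print(s["time"],s["tool_pos"],s["tcp_rot"],s["ft_force"],s["finger_gap"],s["joint_pos"]); return s,ci,p,d
def load(tag):
    s,ci,d=pickle.load(open(f"pics/{tag}.pkl","rb")); return s,ci,cv2.imread(f"pics/{tag}.png"),d
E
python3 -c "
from h import *
snap('w2')"
```

```text
5.95 [497.73  58.49 207.46] [179.99  -0.    91.34] [ 0.03 -0.26 -1.69] 50.58630903099006 [  0.84  -6.71 103.8    0.    82.9   -0.5 ]
```

View pics/w2.png

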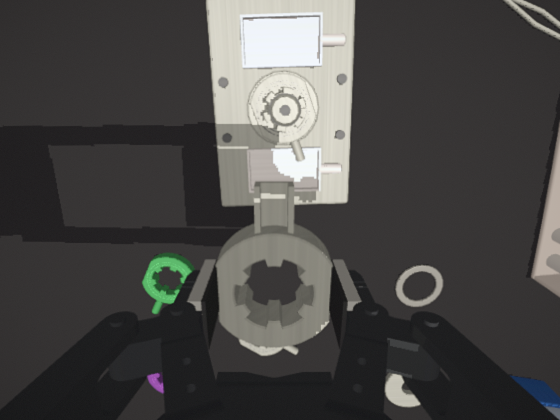

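```bash
python3 -c "
from h import *
s,ci,p,d=load('w2'); cv2.imwrite('pics/c2.png',cv2.resize(p[60:175,225:345],None,fx=5,fy=5,interpolation=cv2.INTER_CUBIC))"
```

```text
(no output)
```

View pics/c2.png

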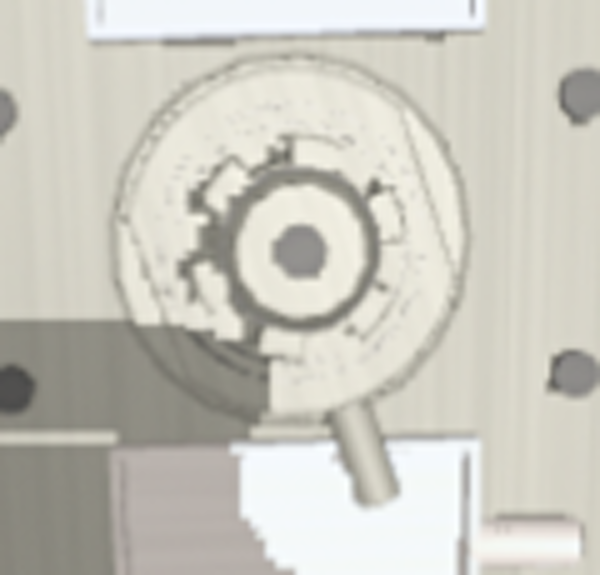

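```bash
python3 -c "
from h import *
s,ci,p,d=load('w2')
def c(*a): return [(225+(x+.5)/5-.5,60+(y+.5)/5-.5) for x,y in a]
def an(n,pts,z):
    P=toplane(ci,pts,z); v=P[1]-P[0]; print(n,P[:,:2].ravel(),np.degrees(np.arctan2(v[1],v[0])))
    return P
an('flatR',c((400,105),(460,265)),32)
an('flatL',c((120,220),(185,390)),32)
an('nozL',c((333,415),(360,500)),26)
an('nozR',c((370,400),(395,490)),26)
an('baseL',[(209,0),(221,205)],16); an('baseR',[(355,0),(347,205)],16); an('baseB',[(221,206),(347,203)],16)
an('trTop',[(242,16),(322,13)],25);an('trBotofUpper',[(244,68),(322,66)],25)
an('screws',[(223,82),(342,79)],16);an('screws',[(227,138),(340,135)],16);an('screwsV',[(223,82),(227,138)],16);an('screwsV',[(342,79),(340,135)],16)
print('nose top hole',toplane(ci,c((300,250)),83))
C=cloud(ci,d); print(C[110,285],C[100,300])
print('seat circle',toplane(ci,c((290,237)),22))
x=toplane(ci,[(223,82),(342,79),(227,138),(340,135)],16);print('screw mean',x.mean(0))
"
```

```text
flatR [522.86 157.53 534.91 130.98] -65.58380042629183
flatL [474.27 137.25 486.12 107.85] -68.03984816082908
nozL [513.6  103.28 519.35  87.47] -70.04185486076402
nozR [520.39 106.21 525.89  89.53] -71.74377849232525
baseL [438.85 222.35 444.79  37.51] -88.16122305009439
baseR [564.54 225.39 573.86  40.44] -87.11499819752399
baseB [444.76  36.44 573.66  42.58] 2.7284929826857476
trTop [468.07 208.31 535.54 212.23] 3.319161143818164
trBotofUpper [469.68 167.19 538.17 170.47] 2.7352532009910995
screws [449.62 155.72 558.42 160.88] 2.7167417460054653
screws [452.34 105.16 560.7  110.52] 2.831256194787779
screwsV [449.62 155.72 452.34 105.16] -86.91984139611436
screwsV [558.42 160.88 560.7  110.52] -87.4091175880632
nose top hole [[504.59 133.71  83.  ]]
[504.92 133.42  82.38] [516.53 140.88  71.69]
seat circle [[504.7  134.93  22.  ]]
screw mean [505.27 133.07  16.  ]
```

jog_arm:
  plan:
    - [[0, 0, 0], [0.006, 0.007, 0.04], -1]
    - [[0, 0, 0], [0.006, 0.007, 0.072], -1]
    - [[0, 0, 0], [0.006, 0.007, 0.072], -1]
    - [[0, 0, 0], [0.006, 0.007, 0.072], -1]

```text
time: 6.5
tool_pos: [505.2, 64.7, 136.6]
tcp_rot: [179.9, -0.0, 91.4]
ft_force: [1.2, 0.5, -1.8]
finger_gap: 50.7
```

```bash
python3 - <<'E'
from h import *
s,ci,p,d=snap('w3')
C=cloud(ci,d)
X=504.7;Y=133.5;n=400;mm=0.15
gx,gy=np.meshgrid(np.arange(n),np.arange(n))
for z in (72,):
    W=np.c_[(X+(gx.ravel()-n/2)*mm),(Y-(gy.ravel()-n/2)*mm),np.full(n*n,z)]
    uv=proj(ci,W).astype(np.float32).reshape(n,n,2)
    q=cv2.remap(p,uv[...,0],uv[...,1],cv2.INTER_CUBIC); cv2.imwrite('pics/r3.png',q)
    zz=cv2.remap(C[...,2].astype(np.float32),uv[...,0],uv[...,1],cv2.INTER_NEAREST)
    zc=cv2.applyColorMap(np.clip((zz-25)*4,0,255).astype(np.uint8),cv2.COLORMAP_JET); cv2.imwrite('pics/r3b.png',np.hstack([q,zc]))
E
```

```text
6.5 [505.22  64.67 136.62] [179.93  -0.    91.45] [ 1.16  0.53 -1.76] 50.6554933475105 [  1.53  -1.92 106.9    0.    74.94   0.08]
```

View pics/w3.png

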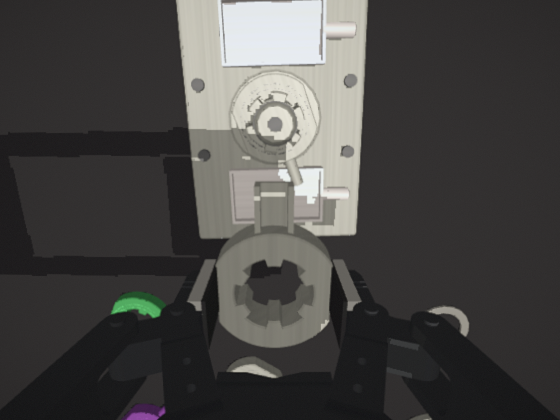

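View pics/r3b.png

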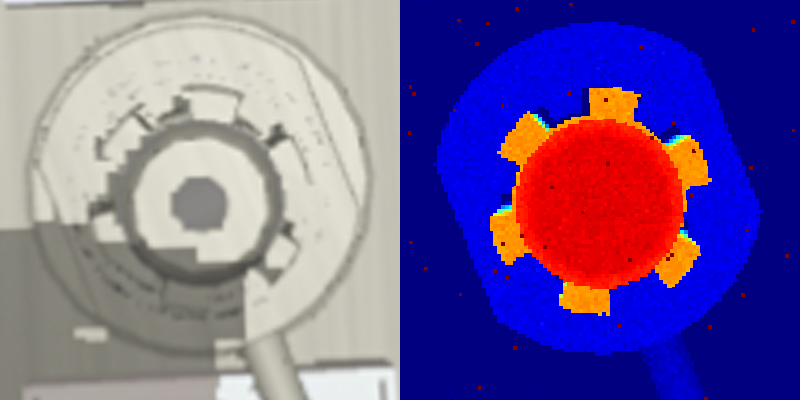

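```bash
cat > core.py <<'E'
from h import *
def core(tag,zt=72,X=504.7,Y=133.5):
    s,ci,p,d=load(tag); C=cloud(ci,d).reshape(-1,3)
    near=np.hypot(C[:,0]-X,C[:,1]-Y)<22
    S=C[near&(abs(C[:,2]-zt)<2)]; N=C[near&(abs(C[:,2]-83)<2.5)]
    h=cv2.convexHull(N[:,:2].astype(np.float32))[:,0]
    print('n',len(S),len(N),'nose mean',N.mean(0),'circ',cv2.minEnclosingCircle(h))
    c=N[:,:2].mean(0)
    for it in range(4):
        v=S[:,:2]-c; r=np.hypot(*v.T); a=np.degrees(np.arctan2(v[:,1],v[:,0])); k=r>13
        th=np.degrees(np.angle(np.exp(1j*np.radians(6*a[k])).mean()))/6
        lab=np.round((a-th)/60).astype(int)%6
        cen=np.array([S[(lab==i)&k][:,:2].mean(0) for i in range(6)])
        c=cen.mean(0)
    v=cen-c; print('core angle',th,'spline centres r,ang-60i',np.hypot(*v.T),((np.degrees(np.arctan2(v[:,1],v[:,0]))-60*np.arange(6)+180)%360-180),'centre',c)
    P=C[np.hypot(C[:,0]-X,C[:,1]-Y)<40]; P=P[(abs(P[:,2]-32)<1.5)]
    np.save('pics/top32.npy',P)
    return c,th
if __name__=="__main__":
    core('w3'); core('w2')
    # frame in hand
    s,ci,p,d=load('w3'); C=cloud(ci,d).reshape(-1,3); T=Ro.from_euler('xyz',s["tcp_rot"],degrees=True).as_matrix()
    Q=(C-s["tool_pos"])@T; k=(np.hypot(Q[:,0],Q[:,1])<60)&(Q[:,2]>-10)&(Q[:,2]<30)&(abs(Q[:,1])<24)
    Q=Q[k]; print(np.percentile(Q[:,2],[1,5,25,50,75,95,99]))
    t=Q[:,2]; hst=np.histogram(t,bins=np.arange(-10,31,1)); print(hst)
    np.save('pics/hand3.npy',Q)
E
python3 core.py
```

```text
n 619 1226 nose mean [504.55 133.67  82.42] circ ((504.9934997558594, 133.4870147705078), 11.520698547363281)
core angle 21.97613317560992 spline centres r,ang-60i [14.96 14.83 14.91 14.93 15.01 14.95] [22.27 22.08 21.65 21.69 21.99 21.9 ] centre [504.58 133.42]
n 350 657 nose mean [504.49 133.57  82.38] circ ((504.8181457519531, 133.7218017578125), 11.490283012390137)
core angle 22.155356117988045 spline centres r,ang-60i [14.76 14.88 14.84 15.01 14.93 14.94] [22.86 21.94 21.75 22.21 22.57 22.07] centre [504.53 133.45]
[ 1.66  2.05  2.7   3.39  9.3  15.83 19.52]
(array([   0,    0,    0,    0,    0,    0,    0,    0,    0,    0,    5,
        499, 3809, 2522,  385,  305,  548,  329,  181,  228,  183,  206,
        262,  745,  581,  203,  140,  137,   94,  111,   59,   11,    0,
          0,    0,    0,    0,    0,    0,    0]), array([-10,  -9,  -8,  -7,  -6,  -5,  -4,  -3,  -2,  -1,   0,   1,   2,
         3,   4,   5,   6,   7,   8,   9,  10,  11,  12,  13,  14,  15,
        16,  17,  18,  19,  20,  21,  22,  23,  24,  25,  26,  27,  28,
        29,  30]))
```

```bash
cat > hand.py <<'E'
from h import *
def hand(tag,ztop,R0=30):
    s,ci,p,d=load(tag); C=cloud(ci,d); T=Ro.from_euler('xyz',s["tcp_rot"],degrees=True).as_matrix()
    Q=(C-s["tool_pos"])@T
    k=(abs(Q[...,2]-ztop)<2.2)&(np.hypot(Q[...,0],Q[...,1])<34)&(abs(Q[...,1])<24.5)
    A=Q[k]; X=np.c_[A[:,:2],np.ones(len(A))]; c,res=np.linalg.lstsq(X,A[:,2],rcond=None)[:2]
    print('plane z=%.4f x %+.4f y %+.3f'%tuple(c),'rms',np.sqrt(res/len(A)), 'tilt deg',np.degrees(c[:2]))
    k=(abs(Q[...,2]-(Q[...,0]*c[0]+Q[...,1]*c[1]+c[2]))<1.2)&(np.hypot(Q[...,0],Q[...,1])<36)
    A=Q[k]; r=np.hypot(A[:,0],A[:,1])
    # tooth region 14.5..18 about centre
    cen=np.zeros(2)
    for it in range(8):
        v=A[:,:2]-cen; r=np.hypot(*v.T); a=np.degrees(np.arctan2(v[:,1],v[:,0])); m=(r>14)&(r<17.5)&(abs(A[:,1])<26)
        th=np.degrees(np.angle(np.exp(6j*np.radians(a[m])).mean()))/6
        lab=np.round((a-th)/60).astype(int)%6
        cs=np.array([[*A[m&(lab==i)][:,:2].mean(0),(m&(lab==i)).sum()] for i in range(6)])
        cen=cen+ (cs[:,:2].mean(0)-cen)
    print('bore centre tool xy',cen,'tooth angle mod60 (tool axes)',th, cs[:,2]); print('r',np.hypot(*(cs[:,:2]-cen).T))
    m=(A[:,0]<-10)
    h=cv2.convexHull(A[:,:2].astype(np.float32))[:,0]
    print('y extents at |x|<10',A[abs(A[:,0])<10][:,1].min(),A[abs(A[:,0])<10][:,1].max(),'xmin',A[:,0].min())
    return A
if __name__=="__main__":
    import sys; A=hand(sys.argv[1],float(sys.argv[2]))
E
python3 hand.py w3 2.7; python3 hand.py w2 2.7
python3 -c "
from h import *
s,ci,p,d=load('w3'); cv2.imwrite('pics/c3.png',cv2.resize(p[160:370,180:380],None,fx=2.8,fy=2.8,interpolation=cv2.INTER_CUBIC))"
```

```text
plane z=0.0043 x -0.0030 y +2.885 rms [0.62] tilt deg [ 0.25 -0.17]
bore centre tool xy [-3.03  0.36] tooth angle mod60 (tool axes) 0.03776794060407293 [87. 94. 93. 80. 92. 99.]
r [15.97 15.88 15.94 15.89 15.8  15.93]
y extents at |x|<10 -35.01029162696324 35.21476392215653 xmin -33.67099607642458
plane z=0.0036 x -0.0028 y +2.862 rms [0.62] tilt deg [ 0.21 -0.16]
bore centre tool xy [-3.05  0.41] tooth angle mod60 (tool axes) 0.19562414314970977 [87. 91. 91. 77. 85. 86.]
r [15.99 15.87 15.77 15.88 15.85 15.87]
y extents at |x|<10 -35.19126510423787 35.177325831706305 xmin -33.862651331891406
```

View pics/c3.png

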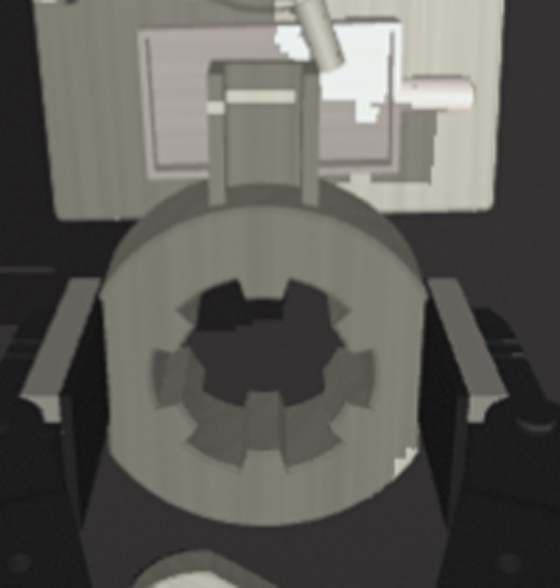

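jog_arm:
  plan:
    - [[0, 0, -10], [0.036, 0, 0], -1]
    - [[0, 0, -20.5], [0.0714, 0, 0], -1]
    - [[0, 0, -20.5], [0.0714, 0, 0.015], -1]
    - [[0, 0, -20.5], [0.0714, 0, 0.02], -1]
    - [[0, 0, -20.5], [0.0714, 0, 0.02], -1]

```text
time: 7.18
tool_pos: [502.5, 135.2, 115.0]
tcp_rot: [-179.9, 0.0, 111.9]
ft_force: [0.4, 0.3, -2.0]
finger_gap: 50.8
```

```bash
python3 -c "
from h import *
s,ci,p,d=snap('w4'); cv2.imwrite('pics/c4.png',cv2.resize(p[160:370,160:380],None,fx=2.8,fy=2.8,interpolation=cv2.INTER_CUBIC))"; python3 hand.py w4 2.8
```

```text
7.175 [502.49 135.19 115.02] [-179.95    0.    111.86] [ 0.39  0.3  -2.01] 50.84278043293474 [  9.42   1.32 106.08  -0.02  72.65 -12.43]
plane z=0.0041 x -0.0032 y +2.868 rms [0.63] tilt deg [ 0.24 -0.18]
bore centre tool xy [-3.21  0.16] tooth angle mod60 (tool axes) 0.01514098653291718 [87. 92. 90. 82. 89. 91.]
r [15.98 15.94 15.92 15.86 15.87 15.84]
y extents at |x|<10 -35.36000510376101 35.28392000762591 xmin -33.95955188854273
```

View pics/c4.png

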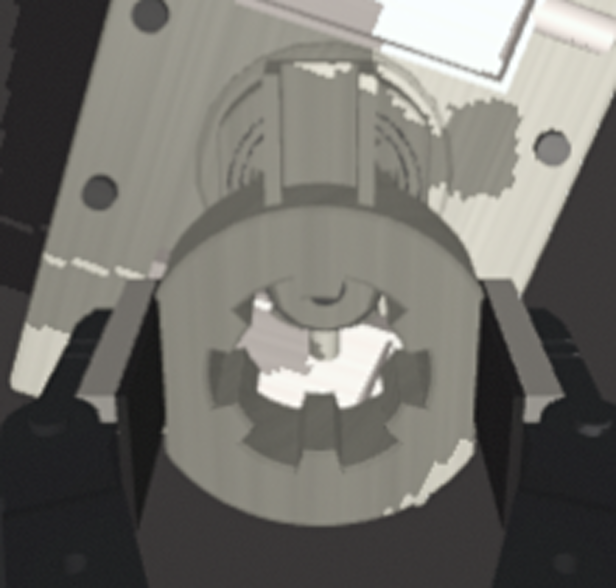

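```bash
python3 - <<'E'
from h import *
s,ci,p,d=load('w4'); C=cloud(ci,d).reshape(-1,3)
N=C[(abs(C[:,2]-82.4)<1.3)&(np.hypot(C[:,0]-504.6,C[:,1]-133.4)<14)]
print(len(N),N.min(0),N.max(0),N.mean(0))
a=np.radians(111.9); ex=np.array([np.cos(a),np.sin(a)]); ey=np.array([np.sin(a),-np.cos(a)])
q=np.c_[N[:,:2]@ex,N[:,:2]@ey]; c0=np.array([504.6,133.4]); q-=[c0@ex,c0@ey]
print(q.min(0),q.max(0))
for y in np.arange(-9,10,2): 
    m=abs(q[:,1]-y)<1
    if m.any(): print(y,q[m,0].min())
t=s['tool_pos'][:2]; print('bore rel core in tool axes',(t-c0)@ex-3.2,(t-c0)@ey+.2)
E
```

```text
396 [495.17 123.94  81.12] [514.58 137.28  83.67] [505.98 129.94  82.42]
[ -9.61 -10.05] [2.39 9.51]
-9 -4.538247980590739
-7 -6.916124754744089
-5 -8.320368057654704
-3 -9.040481277217424
-1 -9.559960533458835
1 -9.613651858730037
3 -8.67729654304479
5 -7.935605628578145
7 -7.499253602129585
9 -4.264729364031496
bore rel core in tool axes -0.7485600769262715 -1.0899875741228642
```

jog_arm:
  plan:
    - [[0, 0, 0], [0.0007, 0.0011, 0.003], -1]
    - [[0, 0, 0], [0.0007, 0.0011, 0.009], -1]
    - [[0, 0, 0], [0.0007, 0.0011, 0.014], -1]
    - [[0, 0, 0], [0.0007, 0.0011, 0.018], -1]
    - [[0, 0, 0], [0.0007, 0.0011, 0.018], -1]

```text
time: 7.85
tool_pos: [503.1, 137.0, 96.7]
tcp_rot: [-179.9, -0.0, 112.0]
ft_force: [-0.2, 0.2, -1.8]
finger_gap: 51.2
```

```bash
python3 -c "
from h import *
s,ci,p,d=snap('w5'); cv2.imwrite('pics/c5.png',cv2.resize(p[160:370,160:380],None,fx=2.8,fy=2.8,interpolation=cv2.INTER_CUBIC))
print(s['wrist_torque'])"; python3 hand.py w5 2.8
```

```text
7.85 [503.05 137.05  96.7 ] [-179.94   -0.01  111.98] [-0.17  0.2  -1.83] 51.202136705028 [  9.6    2.78 106.66  -0.    70.62 -12.38]
[-0.   -0.03 -0.  ]
plane z=0.0047 x -0.0031 y +2.875 rms [0.64] tilt deg [ 0.27 -0.18]
bore centre tool xy [nan nan] tooth angle mod60 (tool axes) nan [0. 0. 0. 0. 0. 0.]
r [nan nan nan nan nan nan]
y extents at |x|<10 -35.27169736628349 34.90782720147049 xmin -33.666295821786946hand.py:16: RuntimeWarning: Mean of empty slice.
  cs=np.array([[*A[m&(lab==i)][:,:2].mean(0),(m&(lab==i)).sum()] for i in range(6)])
  ret = um.true_divide(
hand.py:14: RuntimeWarning: Mean of empty slice.
  th=np.degrees(np.angle(np.exp(6j*np.radians(a[m])).mean()))/6
  ret = ret.dtype.type(ret / rcount)
hand.py:15: RuntimeWarning: invalid value encountered in cast
  lab=np.round((a-th)/60).astype(int)%6
```

View pics/c5.png

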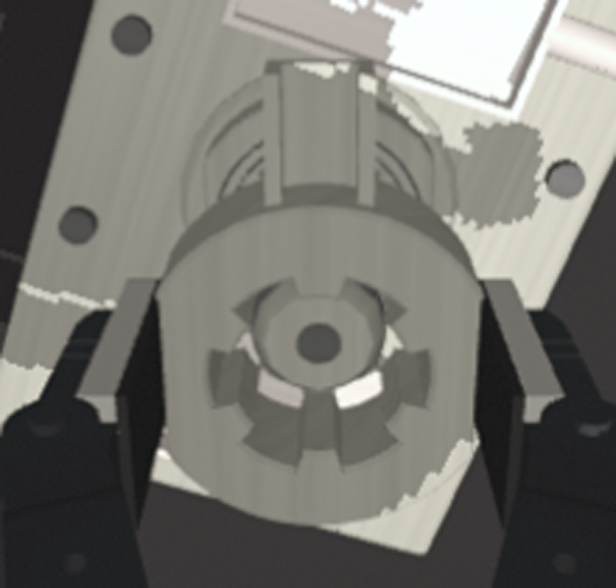

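```bash
python3 - <<'E'
from h import *
for tag in ('w5',):
    s,ci,p,d=load(tag); C=cloud(ci,d).reshape(-1,3)
    N=C[(abs(C[:,2]-82.4)<1.3)&(np.hypot(C[:,0]-504.6,C[:,1]-133.4)<9)]
    print(len(N),N.mean(0), cv2.minEnclosingCircle(N[:,:2].astype(np.float32)))
    a=np.radians(112); ex=np.array([np.cos(a),np.sin(a)]); ey=np.array([np.sin(a),-np.cos(a)])
    t=s['tool_pos'][:2]
    for c0 in (np.array([504.6,133.4]),): print('bore rel core in tool axes',(t-c0)@ex-3.1,(t-c0)@ey+.25)
    # nose hole centre by pixel: dark disc
    g=p[160:370,160:380].max(2); cy,cx=343/2.8,318/2.8
    m=(g<75).astype(np.uint8); n,l,st,ce=cv2.connectedComponentsWithStats(m); i=l[int(cy),int(cx)]; print(st[i],ce[i])
    q=toplane(ci,[ce[i]+[160,160]],82.5); print('hole',q, 'bore-rel',(t-q[0,:2])@ex-3.1,(t-q[0,:2])@ey+.25)
for tag in ('w3',):
    s,ci,p,d=load(tag); 
    q=toplane(ci,[(275,124)],82.5); print('w3 hole',q)
E
```

```text
892 [504.45 133.63  82.51] ((504.5916748046875, 133.38258361816406), 8.994183540344238)
bore rel core in tool axes 0.8597786350397296 0.17945168933998745
[    0     0   220   199 31697] [113.09  83.92]
hole [[496.91 152.35  82.5 ]] bore-rel -19.58769610237018 0.2149568322523382
w3 hole [[504.76 133.51  82.5 ]]
```

jog_arm:
  plan:
    - [[0, 0, 0], [-0.0005, 0, 0.002], -1]
    - [[0, 0, 0], [-0.0005, 0, 0.004], -1]
    - [[0, 0, 0], [-0.0005, 0, 0.006], -1]
    - [[0, 0, 0], [-0.0005, 0, 0.007], -1]
    - [[0, 0, 0], [-0.0005, 0, 0.007], -1]

```text
time: 8.52
tool_pos: [503.6, 136.6, 90.2]
tcp_rot: [-180.0, -0.0, 112.0]
ft_force: [-0.2, 0.6, -2.3]
finger_gap: 50.7
```

```bash
python3 -c "
from h import *
s,ci,p,d=snap('w6'); cv2.imwrite('pics/c6.png',cv2.resize(p[160:370,160:380],None,fx=2.8,fy=2.8,interpolation=cv2.INTER_CUBIC))
print(s['wrist_torque'])"
```

```text
8.525 [503.56 136.64  90.16] [-179.99   -0.    111.98] [-0.24  0.62 -2.26] 50.6698636767261 [  9.55   3.28 106.89  -0.    69.84 -12.43]
[-0.02 -0.02  0.  ]
```

View pics/c6.png

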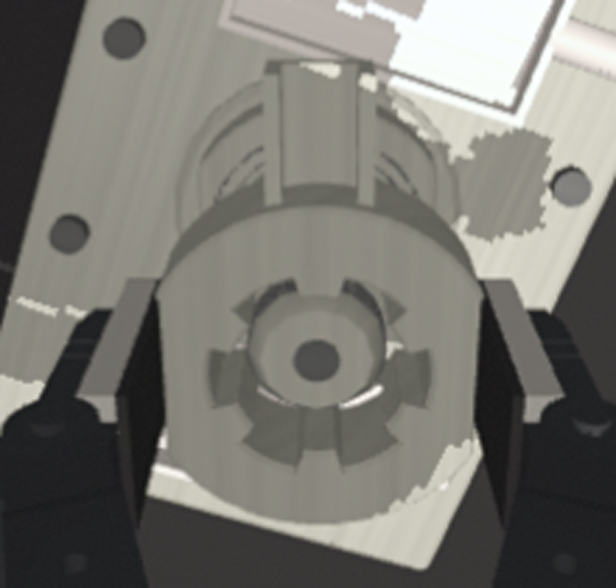

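jog_arm:
  plan:
    - [[0, 0, 0], [0, 0, 0.004], -1]
    - [[0, 0, 0], [0, 0, 0.008], -1]
    - [[0, 0, 0], [0, 0, 0.011], -1]
    - [[0, 0, 0], [0, 0, 0.011], -1]

```text
time: 9.07
tool_pos: [503.3, 136.6, 78.8]
tcp_rot: [-180.0, -0.0, 112.0]
ft_force: [0.4, 0.1, -3.0]
finger_gap: 50.3
```

jog_arm:
  plan:
    - [[0, 0, 0], [0, 0, 0.006], -1]
    - [[0, 0, 0], [0, 0, 0.012], -1]
    - [[0, 0, 0], [0, 0, 0.018], -1]
    - [[0, 0, 0], [0, 0, 0.021], -1]
    - [[0, 0, 0], [0, 0, 0.023], -1]
    - [[0, 0, 0], [0, 0, 0.023], -1]

```text
time: 9.82
tool_pos: [503.6, 136.6, 56.2]
tcp_rot: [-180.0, -0.0, 112.0]
ft_force: [0.5, 1.4, -2.0]
finger_gap: 50.9
```

jog_arm:
  plan:
    - [[0, 0, 0], [0, 0, 0.002], -1]
    - [[0, 0, 0], [0, 0, 0.0035], -1]
    - [[0, 0, 0], [0, 0, 0.0045], -1]
    - [[0, 0, 0], [0, 0, 0.0045], -1]

```text
time: 10.32
tool_pos: [503.8, 136.6, 52.2]
tcp_rot: [180.0, 0.0, 112.0]
ft_force: [-2.7, -1.4, 4.2]
finger_gap: 50.7
```

jog_arm:
  plan:
    - [[0, 0, 0], [0, 0, 0], 1]
    - [[0, 0, 0], [0, 0, 0], 1]
    - [[0, 0, 0], [0, 0, 0], 1]
    - [[0, 0, 0], [0, 0, 0], 1]
    - [[0, 0, 0], [0, 0, 0], 1]
    - [[0, 0, 0], [0, 0, -0.03], 1]
    - [[0, 0, 0], [0, 0, -0.08], 1]
    - [[0, 0, 0], [0, 0, -0.12], 1]
    - [[0, 0, 0], [0, 0, -0.12], 1]

```text
time: 11.45
tool_pos: [506.3, 137.1, 176.3]
tcp_rot: [179.6, 0.1, 112.0]
ft_force: [0.5, 1.1, -1.3]
finger_gap: 85.4
```

```bash
python3 - <<'E'
from h import *
s,ci,p,d=snap('w7')
C=cloud(ci,d).reshape(-1,3); r=np.hypot(C[:,0]-504.6,C[:,1]-133.4)
A=C[(r>19)&(r<29)&(C[:,2]>25)&(C[:,2]<70)]; print(np.percentile(A[:,2],[5,25,50,75,95]))
A=A[abs(A[:,2]-50)<2.5]; X=np.c_[A[:,:2]-[504.6,133.4],np.ones(len(A))]; print(np.linalg.lstsq(X,A[:,2],rcond=None)[0])
N=C[(r<8)]; print(np.median(N[:,2]))
E
```

```text
11.45 [506.35 137.13 176.29] [179.56   0.1  111.98] [ 0.53  1.11 -1.31] 85.35741646654361 [  9.55  -2.04 102.69   0.    78.89 -12.43]
[48.11 48.92 49.35 49.79 50.45]
[ 0.    0.   49.38]
82.49946607915254
```

View pics/w7.png

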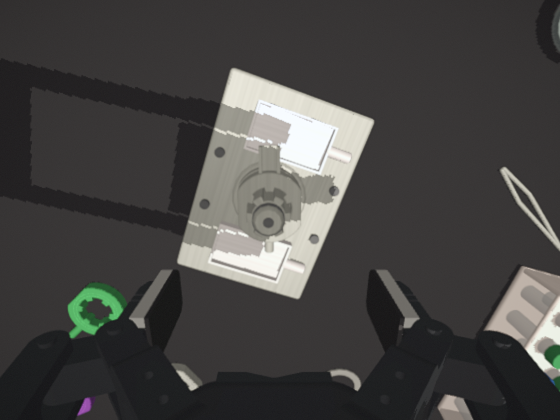

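jog_arm:
  plan:
    - [[0, 0, -35], [-0.239, -0.115, -0.028], 1]
    - [[0, 0, -35], [-0.239, -0.115, -0.028], 1]
    - [[0, 0, -35], [-0.239, -0.115, -0.028], 1]
    - [[0, 0, -35], [-0.239, -0.115, -0.028], 1]
    - [[0, 0, -35], [-0.239, -0.115, -0.028], 1]
    - [[0, 0, -35], [-0.239, -0.115, -0.028], 1]
    - [[0, 0, -35], [-0.239, -0.115, -0.028], 1]

```text
time: 12.38
tool_pos: [485.7, -127.4, 198.3]
tcp_rot: [-180.0, -0.2, 146.9]
ft_force: [-0.1, 0.0, -0.8]
finger_gap: 85.4
```

```bash
python3 - <<'E'
from h import *
s,ci,p,d=snap('w8')
E
```

```text
12.375 [ 485.74 -127.43  198.27] [-179.99   -0.15  146.94] [-0.13  0.   -0.83] 85.36209001285962 [-20.57  -6.02 104.14   0.03  82.03 -77.52]
```

View pics/w8.png

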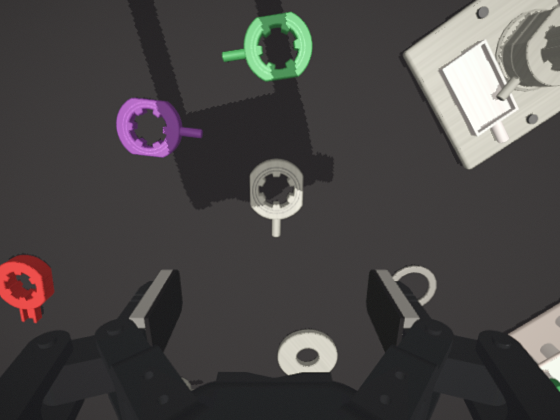

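```bash
cat > teeth.py <<'E'
from h import *
def teeth(tag,zt,c,tol=2,rmax=32):
    s,ci,p,d=load(tag); C=cloud(ci,d).reshape(-1,3); c=np.array(c,float)
    m=(np.hypot(*(C[:,:2]-c).T)<rmax)&(abs(C[:,2]-zt)<tol); A=C[m]; print(len(A),np.percentile(A[:,2],[5,50,95]))
    for it in range(12):
        v=A[:,:2]-c; r=np.hypot(*v.T); a=np.degrees(np.arctan2(v[:,1],v[:,0])); k=(r>13.5)&(r<17.5)
        th=np.degrees(np.angle(np.exp(6j*np.radians(a[k])).mean()))/6
        lab=np.round((a-th)/60).astype(int)%6
        cs=np.array([A[k&(lab==i)][:,:2].mean(0) for i in range(6)]); c=cs.mean(0)
    print('centre',c,'tooth ang mod60',th,'r',np.hypot(*(cs-c).T))
    a=np.radians(s["tcp_rot"][2]); ex=np.array([np.cos(a),np.sin(a)]); ey=np.array([np.sin(a),-np.cos(a)]); dlt=c-s["tool_pos"][:2]
    print('delta tool',dlt@ex,dlt@ey,'tool yaw',s["tcp_rot"][2])
    return c,th
if __name__=="__main__":
    import sys; v=list(map(float,sys.argv[2:])); teeth(sys.argv[1],v[0],v[1:3])
E
python3 - <<'E'
from h import *
s,ci,p,d=load('w8'); print(toplane(ci,[(276,189)],12))
from teeth import *
c,th=teeth('w8',12,toplane(ci,[(276,189)],12)[0,:2])
q=toplane(ci,[(276.5,233),(275,189)],7); v=q[0]-q[1]; print('noz',np.degrees(np.arctan2(v[1],v[0])))
E
```

```text
[[ 488.22 -126.37   12.  ]]
1663 [10.39 11.46 12.63]
centre [ 488.64 -127.4 ] tooth ang mod60 26.44473677169628 r [15.89 15.98 16.03 15.69 15.86 16.  ]
delta tool -2.418068302989369 1.606955900503103 tool yaw 146.94150991670364
noz -31.12565097469743
```

```bash
python3 - <<'E'
from h import *
s,ci,p,d=load('w3'); C=cloud(ci,d); T=Ro.from_euler('xyz',s["tcp_rot"],degrees=True).as_matrix()
Q=(C-s["tool_pos"])@T
k=(abs(abs(Q[...,1])-28)<4)&(abs(Q[...,0])<15)&(Q[...,2]>-20)&(Q[...,2]<40); print(np.percentile(Q[k][:,2],[50,80,90,95,98,99,100]))
k=(abs(abs(Q[...,1])-30)<4)&(Q[...,0]>8)&(Q[...,0]<15)&(Q[...,2]>-20)&(Q[...,2]<40); print(np.percentile(Q[k][:,2],[50,80,90,95,98,99,100]))
E
```

```text
[-6.52  2.65  3.58  6.99  9.94 12.47 19.77]
[-7.09  2.92  6.57  8.75 10.09 10.6  19.21]
```

jog_arm:
  plan:
    - [[0, 0, 0.5], [-0.0024, 0.0016, 0.06], 1]
    - [[0, 0, 0.5], [-0.0024, 0.0016, 0.12], 1]
    - [[0, 0, 0.5], [-0.0024, 0.0016, 0.165], 1]
    - [[0, 0, 0.5], [-0.0024, 0.0016, 0.184], 1]
    - [[0, 0, 0.5], [-0.0024, 0.0016, 0.184], 1]
    - [[0, 0, 0.5], [-0.0024, 0.0016, 0.184], -1]
    - [[0, 0, 0.5], [-0.0024, 0.0016, 0.184], -1]
    - [[0, 0, 0.5], [-0.0024, 0.0016, 0.184], -1]
    - [[0, 0, 0.5], [-0.0024, 0.0016, 0.184], -1]
    - [[0, 0, 0.5], [-0.0024, 0.0016, 0.184], -1]
    - [[0, 0, 0.5], [-0.0024, 0.0016, 0.184], -1]
  force: 45

```text
time: 13.8
tool_pos: [490.8, -128.3, 17.7]
tcp_rot: [179.9, 0.2, 146.5]
ft_force: [-0.5, 1.9, 6.8]
finger_gap: 50.6
```

jog_arm:
  plan:
    - [[0, 0, 0], [0, 0, -0.05], -1]
    - [[0, 0, 0], [0, 0, -0.1], -1]
    - [[0, 0, 0], [0, 0, -0.13], -1]
    - [[0, 0, 34.5], [0.073, 0.187, -0.13], -1]
    - [[0, 0, 34.5], [0.073, 0.187, -0.13], -1]
    - [[0, 0, 34.5], [0.073, 0.187, -0.13], -1]
    - [[0, 0, 34.5], [0.073, 0.187, -0.13], -1]
    - [[0, 0, 34.5], [0.073, 0.187, -0.13], -1]
    - [[0, 0, 34.5], [0.073, 0.187, -0.13], -1]

```text
time: 14.92
tool_pos: [531.7, 67.9, 146.0]
tcp_rot: [180.0, 0.0, 112.1]
ft_force: [0.1, -0.4, -2.7]
finger_gap: 50.8
```

```bash
python3 - <<'E'
from h import *
s,ci,p,d=snap('w9')
cv2.imwrite('pics/c9.png',cv2.resize(p[80:370,170:390],None,fx=2,fy=2,interpolation=cv2.INTER_CUBIC))
C=cloud(ci,d); T=Ro.from_euler('xyz',s["tcp_rot"],degrees=True).as_matrix(); Q=(C-s["tool_pos"])@T
k=(np.hypot(Q[...,0],Q[...,1])<40)&(abs(Q[...,1])<24)&(Q[...,2]<30)&(Q[...,2]>-10); print(np.histogram(Q[k][:,2],bins=np.arange(-2,24)))
from core import core
core('w9')
E
```

```text
14.925 [531.66  67.93 146.01] [180.     0.02 112.07] [ 0.08 -0.41 -2.72] 50.83015608156528 [  1.81   1.75 102.2   -0.02  76.04 -20.25]
(array([   0,    0,    0,    0,    0,    0,   84, 1982, 4080,  903,  313,
        258,  229,  181,  178,  177,  175,  156,  152,  106,   41,    3,
          0,    0,    0]), array([-2, -1,  0,  1,  2,  3,  4,  5,  6,  7,  8,  9, 10, 11, 12, 13, 14,
       15, 16, 17, 18, 19, 20, 21, 22, 23]))
n 575 1128 nose mean [504.64 133.61  82.4 ] circ ((504.77667236328125, 133.4017333984375), 11.320133209228516)
core angle 22.120978213004292 spline centres r,ang-60i [14.88 14.89 14.87 14.95 14.93 14.95] [21.92 22.6  21.52 22.16 22.06 22.3 ] centre [504.59 133.41]
```

View pics/c9.png

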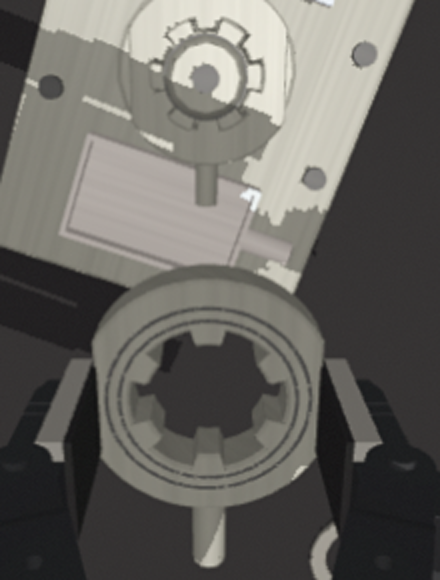

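```bash
python3 hand.py w9 6.2; python3 - <<'E'
from h import *
s,ci,p,d=load('w9'); C=cloud(ci,d).reshape(-1,3); r=np.hypot(C[:,0]-504.6,C[:,1]-133.4)
A=C[(r>19)&(r<29)]; print(np.percentile(A[:,2],[5,25,50,75,95]))
E
```

```text
plane z=-0.0014 x +0.0001 y +6.353 rms [0.63] tilt deg [-0.08  0.  ]
bore centre tool xy [1.96 0.2 ] tooth angle mod60 (tool axes) -0.38138851295844023 [85. 88. 82. 75. 84. 90.]
r [15.94 15.94 15.87 15.8  15.79 15.93]
y extents at |x|<10 -35.317114800742104 35.48507311505721 xmin -35.83009124080405
[48.35 49.06 49.51 49.99 50.63]
```

View pics/w9.png

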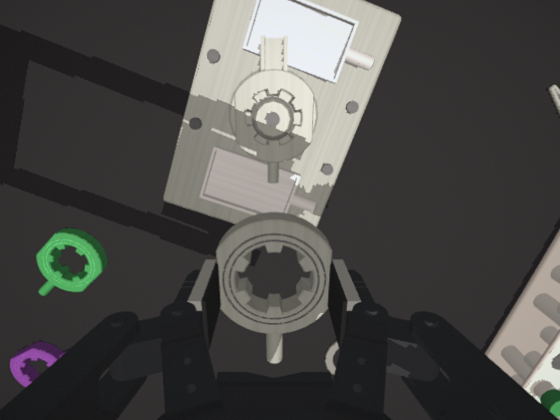

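jog_arm:
  plan:
    - [[0, 0, 0.4], [0.035, -0.0007, 0], -1]
    - [[0, 0, 0.4], [0.0688, -0.0007, 0], -1]
    - [[0, 0, 0.4], [0.0688, -0.0007, 0.02], -1]
    - [[0, 0, 0.4], [0.0688, -0.0007, 0.035], -1]
    - [[0, 0, 0.4], [0.0688, -0.0007, 0.035], -1]
    - [[0, 0, 0.4], [0.0688, -0.0007, 0.035], -1]

```text
time: 15.72
tool_pos: [505.7, 131.1, 111.2]
tcp_rot: [180.0, 0.0, 111.5]
ft_force: [-0.2, 0.2, -1.7]
finger_gap: 50.5
```

```bash
python3 - <<'E'
from h import *
s,ci,p,d=snap('w10')
cv2.imwrite('pics/c10.png',cv2.resize(p[160:370,170:390],None,fx=2.5,fy=2.5,interpolation=cv2.INTER_CUBIC))
a=np.radians(112.); ex=np.array([np.cos(a),np.sin(a)]); ey=np.array([np.sin(a),-np.cos(a)])
c=np.array([504.6,133.4]); t=s['tool_pos'][:2]; print((t-c)@ex+1.96,(t-c)@ey+.2)
E
```

```text
15.725 [505.73 131.1  111.17] [179.99   0.   111.52] [-0.17  0.19 -1.66] 50.52553174519486 [  8.91   1.84 105.98  -0.    72.16 -12.61]
-0.5961940702844633 0.38532260931880796
```

View pics/c10.png

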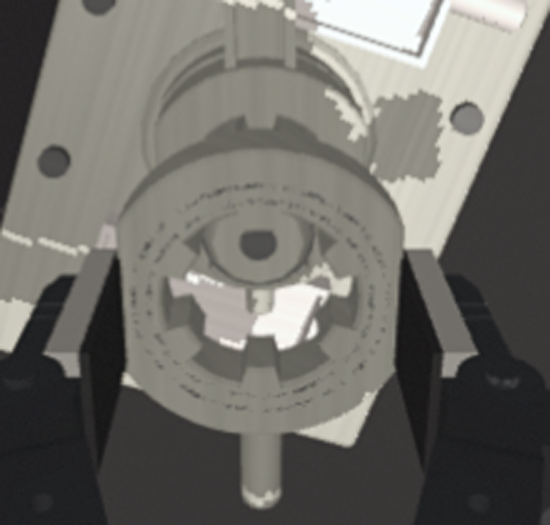

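jog_arm:
  plan:
    - [[0, 0, 0], [0.0003, -0.0002, 0.005], -1]
    - [[0, 0, 0], [0.0003, -0.0002, 0.011], -1]
    - [[0, 0, 0], [0.0003, -0.0002, 0.016], -1]
    - [[0, 0, 0], [0.0003, -0.0002, 0.018], -1]
    - [[0, 0, 0], [0.0003, -0.0002, 0.018], -1]

```text
time: 16.4
tool_pos: [504.9, 132.0, 92.5]
tcp_rot: [-180.0, -0.0, 111.6]
ft_force: [0.1, 0.1, -1.4]
finger_gap: 50.2
```

```bash
python3 - <<'E'
from h import *
s,ci,p,d=snap('w11')
cv2.imwrite('pics/c11.png',cv2.resize(p[160:370,170:390],None,fx=2.5,fy=2.5,interpolation=cv2.INTER_CUBIC))
a=np.radians(112.); ex=np.array([np.cos(a),np.sin(a)]); ey=np.array([np.sin(a),-np.cos(a)])
c=np.array([504.6,133.4]); t=s['tool_pos'][:2]; print((t-c)@ex+1.96,(t-c)@ey+.2,s['wrist_torque'])
E
```

```text
16.4 [504.87 131.96  92.52] [-179.97   -0.01  111.58] [ 0.1   0.14 -1.36] 50.17324929132371 [  9.02   3.13 106.78  -0.    70.13 -12.57]
0.5272048397873257 -0.0883878463417313 [-0.03  0.04 -0.  ]
```

View pics/c11.png

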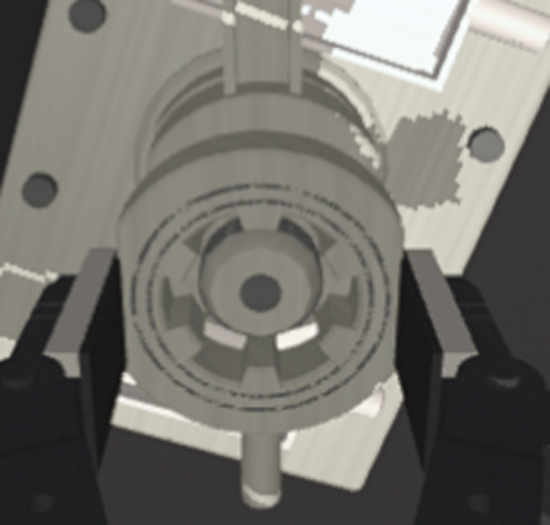

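jog_arm:
  plan:
    - [[0, 0, 0], [-0.0002, 0, 0.002], -1]
    - [[0, 0, 0], [-0.0002, 0, 0.004], -1]
    - [[0, 0, 0], [-0.0002, 0, 0.006], -1]
    - [[0, 0, 0], [-0.0002, 0, 0.007], -1]
    - [[0, 0, 0], [-0.0002, 0, 0.007], -1]

```text
time: 17.08
tool_pos: [505.0, 131.8, 85.6]
tcp_rot: [-180.0, -0.0, 111.6]
ft_force: [-1.2, -0.2, -1.4]
finger_gap: 50.6
```

jog_arm:
  plan:
    - [[0, 0, 0], [0, 0, 0.004], -1]
    - [[0, 0, 0], [0, 0, 0.008], -1]
    - [[0, 0, 0], [0, 0, 0.012], -1]
    - [[0, 0, 0], [0, 0, 0.0145], -1]
    - [[0, 0, 0], [0, 0, 0.0145], -1]

```text
time: 17.7
tool_pos: [504.9, 131.7, 71.0]
tcp_rot: [-180.0, -0.0, 111.6]
ft_force: [-0.3, -0.1, -1.1]
finger_gap: 50.7
```

jog_arm:
  plan:
    - [[0, 0, 0], [0, 0, 0.0015], -1]
    - [[0, 0, 0], [0, 0, 0.0028], -1]
    - [[0, 0, 0], [0, 0, 0.0038], -1]
    - [[0, 0, 0], [0, 0, 0.0038], -1]

```text
time: 18.2
tool_pos: [505.2, 131.8, 67.7]
tcp_rot: [180.0, 0.0, 111.6]
ft_force: [-1.4, 0.0, 1.7]
finger_gap: 50.5
```

jog_arm:
  plan:
    - [[0, 0, 0], [0, 0, 0], 1]
    - [[0, 0, 0], [0, 0, 0], 1]
    - [[0, 0, 0], [0, 0, 0], 1]
    - [[0, 0, 0], [0, 0, 0], 1]
    - [[0, 0, 0], [0, 0, 0], 1]
    - [[0, 0, 0], [0, 0, -0.03], 1]
    - [[0, 0, 0], [0, 0, -0.08], 1]
    - [[0, 0, 0], [0, 0, -0.12], 1]
    - [[0, 0, 0], [0, 0, -0.12], 1]
    - [[0, 0, 0], [0, 0, -0.12], 1]

```text
time: 19.45
tool_pos: [504.9, 131.7, 186.9]
tcp_rot: [-180.0, -0.0, 111.6]
ft_force: [0.5, -0.1, 0.1]
finger_gap: 85.5
```

```bash
python3 - <<'E'
from h import *
s,ci,p,d=snap('w12')
C=cloud(ci,d).reshape(-1,3); r=np.hypot(C[:,0]-504.6,C[:,1]-133.4)
A=C[(r>19)&(r<29)&(C[:,2]>25)&(C[:,2]<70)]; print(np.percentile(A[:,2],[5,25,50,75,95]))
A=A[abs(A[:,2]-61.5)<2.5]; X=np.c_[A[:,:2]-[504.6,133.4],np.ones(len(A))]; print(np.linalg.lstsq(X,A[:,2],rcond=None)[0])
print(np.median(C[r<8][:,2]))
p,_=snapshot("top"); cv2.imwrite('pics/top12.png',p)
p,_=snapshot("side"); cv2.imwrite('pics/side12.png',p)
E
```

```text
19.45 [504.85 131.71 186.92] [-179.97   -0.01  111.58] [ 0.46 -0.07  0.08] 85.52946414548688 [  8.99  -2.52 102.02   0.    80.52 -12.59]
[60.21 60.96 61.41 61.87 62.49]
[-0.    0.   61.42]
82.69860943173481
```

View pics/w12.png

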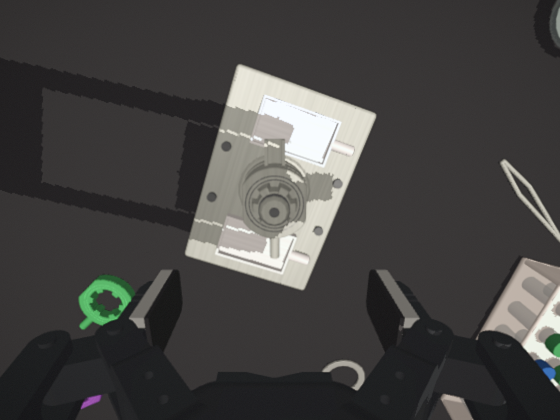

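View pics/side12.png

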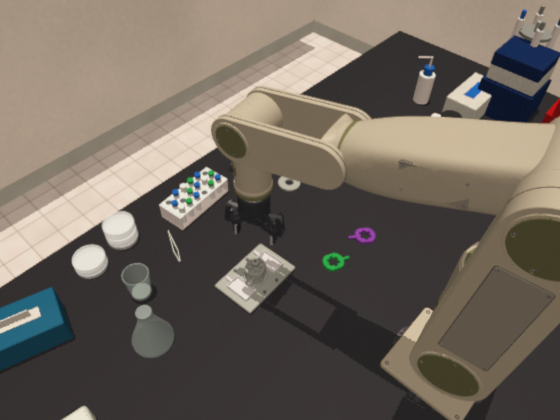

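```bash
python3 -c "
from bench import *
print(hand_in())"
```

```text
the job is handed in; nothing more can be done
None
```

I've slid the thick frame and then the thin plate fully home on the core and handed the job in after about 19.5 s of the 72 s. The frame's spout is over the left trough. The plate's nozzle is over the right trough, above that of the plate already there.

- **Core angle:** wrist depth put it at about 22° in the world, or about 19° off the filter's axes. I set both parts to that angle.
- **Insertion:** the teeth of both went into the splines with no noticeable force. They seated with about 6 N (frame) and 3 N (plate).
- **Final checks:** the frame's top read 49.4 mm and the plate's 61.4 mm, against 50 and 62 nominal. Both were level. The core's nose read 82.5–82.7 against 83, so the readings run about 0.4 mm low and both parts sit flat.
- **Other things:** the gripper is open and lifted clear, touching nothing. The arm touched only the frame and plate. I did not measure the bystanders again, but nothing looked disturbed in the last pictures.
- **Disagreement:** rough edge measurements on the fixed plate's nozzle and flats gave 18–24° for the core. I went with the spline depth, which repeated within 0.2°.

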